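# Snap the red spray cans back into the clip rail

## Robot

A 7-joint arm with a two-finger parallel gripper is mounted at the origin on the work surface. World frame = base frame: x ahead of the robot, y to its left, z up, the work surface at z = 0. Lengths are in mm, angles in rad, forces in N, time in s.
With the tool pointing down it reaches from about 425 to 950 mm from the base axis. Payload 16.7 kg.
Tool frame: the origin (TCP) lies at the very end of the fingers, on their centre line; the grasp point (between the pads) lies 19 mm behind it; z points along the fingers, y is the direction in which the jaws open and shut (so a half turn about z gives the same grasp; the last joint's range is limited). The gripper opens to 94 mm and grips with 3 to 60 N. Pads are 16 mm wide; open, the fingers measure 119 mm over their backs; the gripper's body (75 mm by 177 mm) begins 78 mm behind the grasp point.
Start: joints at [-1.319, 0.426, 0.074, 1.606, -0.034, 1.111, -0.067], TCP at [263.355, 621.465, 205.467] pointing down, gripper open.
Joint ranges: [-2.85, 2.85], [-0.5, 2.14], [-1.23, 1.37], [0.21, 2.46], [-1.02, 4.16], [0.16, 2.05], [-2.73, 2.73]. Speed limits (rad/s): [1.89, 1.89, 2.39, 2.39, 3.01, 3.01, 3.01].

## Interface

Orientations are given as [roll, pitch, yaw] about the fixed x, y, z axes, in that order (R = Rz(yaw) Ry(pitch) Rx(roll)).
In Python, from cell import * gives the robot as it stands.
- The arm moves only by the shell command python3 -m pendant 'ROWS' [FORCE]. ROWS is JSON, a list of rows, each an object with "xyz": the shift along the tool's x, y, z in units of 40 mm (1.0 is 40 mm), a list of three; "delta_rot": the turn, a rotation vector about the tool's x, y, z in units of 5 degrees (1.0 is 5 degrees), a list of three; "claw": the closure, from -1 (fully open) to 1 (shut). In form: [{"xyz": [dx, dy, dz], "delta_rot": [rx, ry, rz], "claw": claw}, ...]. A call has 1 to 20 rows; each row shifts and turns the pose as measured when the row begins, along the tool's axes as they then stand; what a row does not reach is not made up. A row lasts 1/10 s, in which the tool goes at most 50 mm and 8.59 degrees, less where a joint would pass 70% of its speed; a pose out of reach is approached as far as the arm can. A call is refused whole if a number of a shift passes 1 or a number of a turn 1, either way. A call with a gripper value outside its range is refused whole. The fingers move at their own pace and stop on an object; FORCE is the grip in N (left out, the last holds). Time passes only in rows, so rows that do not move let the fingers close. It gives the time, the measured TCP pose, the force and the opening at its end, in the units of the state.
- get_state(): the state, without advancing time (a new reading comes with each control period).
- snapshot(name): name is "side" or "top"; returns a dict with "color" (400x640x3 uint8, red, green, blue), "camera_matrix" (3x3 intrinsics, pixels), "distortion" ([k1, k2, p1, p2, k3] as OpenCV has them; the pictures are not rectified), "rvec" (rotation vector, rad) and "tvec" (3), from world to camera coordinates, as OpenCV has them. Camera axes: x right, y down, z forward; pixel columns grow to the right and rows downward; lengths in mm; the calibration is good to about 2 mm. A picture is of the moment at which its call begins. There is no depth.
- hand_in(): hands the job in, once; it reports no verdict.
Trained networks look in a picture, given as the dict that the camera call returned (one of the last four; its "shot" number tells which), for a name from the list of things; names that differ only in an ending like _2 or _b are one class to them, and where a whole thing is asked for, a point or a joint stands for the part that bears it (a point fixed in the world has none). Each returns a list of dicts, best first, with "conf" (0 to 1); they miss things now and then, are a little off and sometimes report something else, mostly with a low value. They report only what shows in the picture. A call takes as long as a camera call.
- look_for(picture, query): "box" ([centre column, centre row, width, height] as shares, 0 to 1, of the picture: columns of its width, rows of its height, round what is visible of it).
- spot_point(picture, query): "centre" ([column, row] as shares, 0 to 1, of the picture: columns of its width, rows of its height: a listed point, or the origin of a listed thing).
The state is a dict: "t": time; "joint_positions": joint angles; "qvel": joint speeds; "joint_efforts": joint torques, N m; "position": TCP position; "eef_rot": TCP orientation; "contact_force": force on the tool from outside, world axes, zero at the start; "torque": the same for the moment, N m; "grip_width": finger opening in mm.
Only numpy, scipy, OpenCV 4.12 (cv2) and the standard library are available. Lean on these libraries where they do the work, as an engineer would, in place of code of your own. Each camera call takes 0.05 s, during which the arm holds its last target. There are 200 camera calls.

## Task

Put the two red-capped spray cans away on the blue rail: press one into each of the two empty spring clips from the front until it snaps fully home, held upright by its straight body, cap up. Leave the other cans, the tools and everything else on the bench as they are.

Things in the scene. Friction and masses are not known exactly. Their poses are not given: they have to be found in the camera images.
- red_can_1: red-capped spray can, full, about 0.12 to 0.2 kg: straight white body of 45 mm diameter up to 111 mm above the base with a red band, rounded shoulder, red cap of 36 mm diameter; 148 mm tall. Origin: centre of the underside; z points up to the cap. To be put away. Starts standing on the bench in front of the rail.
- red_can_2: red-capped spray can, full, about 0.12 to 0.2 kg: straight white body of 45 mm diameter up to 111 mm above the base with a red band, rounded shoulder, red cap of 36 mm diameter; 148 mm tall. Origin: centre of the underside; z points up to the cap. The same as the other red can; to be put away too. Starts standing on the bench.
- red_can_1_mid (a point): point on the axis of red_can_1, 57 mm above its underside (middle of the straight body); axes as the can's.
- red_can_2_mid (a point): point on the axis of red_can_2, 57 mm above its underside; axes as the can's.
- rack: fixed blue steel rail with four bright spring clips on its front (-x side, towards the robot) at y = +135, +45, -45, -135 mm of its frame. Origin: on the bench under the middle of the line of the clips' seats; x points away from the front (the pressing direction), y along the rail, z up. Ends stand on posts at y = +-195 mm with feet 110 x 32 x 6 mm (long side along x).
- rail_bar (a point): centre of the rail's flat bar: 420 mm long (y), 4 mm thick, 24 mm high, 28 mm behind the seats' centres, 95 mm above the bench (top edge at 107 mm). Nothing stands above it: fingers round a can's upper body, tips higher than 110 mm over the bench, pass over bar and clips.
- clip_a (a point): seat of the first empty clip (rack y = +45 mm): where a can's axis lies when fully home, at mid height of the clip, 95 mm above the bench. Axes as the rack's. The clip is a steel strip 20 mm high bent into two springy jaws. They hold the can by its straight body, nothing supports it below; with its mid point here its base is 38 mm above the bench.
- clip_b (a point): seat of the second empty clip (rack y = -135 mm); otherwise just like clip_a.
- clip_a_mouth (a point): mouth of clip_a, between the tips of its out-turned lips, 30 mm in front of the seat. The lips are 53 mm apart here and guide the can in; the throat behind is 29 mm wide when empty. A can pressed upright along +x meets the lips with its axis about 33 mm before the seat; the jaws spread at a push of roughly 6 to 15 N and it snaps in against the clip's flat back.
- clip_b_mouth (a point): mouth of clip_b, just like clip_a_mouth. Empty jaws are tighter than a can: it goes in from the front, not from above.
- blue_can: blue-capped spray can, full, about 0.12 to 0.2 kg: straight white body of 45 mm diameter up to 111 mm above the base with a blue band, rounded shoulder, blue cap of 36 mm diameter; 148 mm tall. Origin: centre of the underside; z points up to the cap. In the clip at rack y = +135 mm, base 38 mm above the bench; stays.
- grey_can: grey-capped spray can, full, about 0.12 to 0.2 kg: straight white body of 45 mm diameter up to 111 mm above the base with a grey band, rounded shoulder, grey cap of 36 mm diameter; 148 mm tall. Origin: centre of the underside; z points up to the cap. In the clip at rack y = -45 mm, base 38 mm above the bench; stays.
- yellow_can: yellow-capped spray can, full, about 0.12 to 0.2 kg: straight white body of 45 mm diameter up to 111 mm above the base with a yellow band, rounded shoulder, yellow cap of 36 mm diameter; 148 mm tall. Origin: centre of the underside; z points up to the cap. Still in use: stands on the bench near the red cans and stays there.
- hammer: hammer lying on the bench to the right, about 0.3 m long; bystander.
- screwdriver: screwdriver lying on the bench to the left; bystander.
- grinder: angle grinder lying on the bench to the far left, about 0.28 m long; bystander.
- clamp_pliers: bright locking C-clamp pliers lying on the bench to the right of the rail, about 0.28 m long; bystander.
- sanding_block: black rubber sanding block 125 x 66 x 26 mm, on the bench to the left of the rail; bystander.

How it is judged (in metres and radians):
On the way, in this order (a step that is already met when the one before it is completed fails the run):
1. one red can is home in an empty clip (((x of red_can_1_mid in the frame of clip_a between -0.005 and 0.005 m and y of red_can_1_mid in the frame of clip_a between -0.005 and 0.005 m and z of red_can_1_mid in the frame of clip_a between -0.045 and 0.044 m and angle between red_can_1's own z axis and vertical below 0.1 rad) or (x of red_can_1_mid in the frame of clip_b between -0.005 and 0.005 m and y of red_can_1_mid in the frame of clip_b between -0.005 and 0.005 m and z of red_can_1_mid in the frame of clip_b between -0.045 and 0.044 m and angle between red_can_1's own z axis and vertical below 0.1 rad) or (x of red_can_2_mid in the frame of clip_a between -0.005 and 0.005 m and y of red_can_2_mid in the frame of clip_a between -0.005 and 0.005 m and z of red_can_2_mid in the frame of clip_a between -0.045 and 0.044 m and angle between red_can_2's own z axis and vertical below 0.1 rad) or (x of red_can_2_mid in the frame of clip_b between -0.005 and 0.005 m and y of red_can_2_mid in the frame of clip_b between -0.005 and 0.005 m and z of red_can_2_mid in the frame of clip_b between -0.045 and 0.044 m and angle between red_can_2's own z axis and vertical below 0.1 rad))), for 0.2 s.
2. both red cans are home, one in each empty clip ((((x of red_can_1_mid in the frame of clip_a between -0.005 and 0.005 m and y of red_can_1_mid in the frame of clip_a between -0.005 and 0.005 m and z of red_can_1_mid in the frame of clip_a between -0.045 and 0.044 m and angle between red_can_1's own z axis and vertical below 0.1 rad) and (x of red_can_2_mid in the frame of clip_b between -0.005 and 0.005 m and y of red_can_2_mid in the frame of clip_b between -0.005 and 0.005 m and z of red_can_2_mid in the frame of clip_b between -0.045 and 0.044 m and angle between red_can_2's own z axis and vertical below 0.1 rad)) or ((x of red_can_1_mid in the frame of clip_b between -0.005 and 0.005 m and y of red_can_1_mid in the frame of clip_b between -0.005 and 0.005 m and z of red_can_1_mid in the frame of clip_b between -0.045 and 0.044 m and angle between red_can_1's own z axis and vertical below 0.1 rad) and (x of red_can_2_mid in the frame of clip_a between -0.005 and 0.005 m and y of red_can_2_mid in the frame of clip_a between -0.005 and 0.005 m and z of red_can_2_mid in the frame of clip_a between -0.045 and 0.044 m and angle between red_can_2's own z axis and vertical below 0.1 rad)))), for 0.2 s.
At the end, for the whole second after the job is handed in: Each empty clip holds one red can, at rest: the can's axis within 5 mm of the clip's seat in the rail's x and y (read at the can's mid point), upright within 0.1 rad, cap up, the clip round its straight body (mid point between 45 mm below and 44 mm above the middle of the clip) ((((x of red_can_1_mid in the frame of clip_a between -0.005 and 0.005 m and y of red_can_1_mid in the frame of clip_a between -0.005 and 0.005 m and z of red_can_1_mid in the frame of clip_a between -0.045 and 0.044 m and angle between red_can_1's own z axis and vertical below 0.1 rad) and (x of red_can_2_mid in the frame of clip_b between -0.005 and 0.005 m and y of red_can_2_mid in the frame of clip_b between -0.005 and 0.005 m and z of red_can_2_mid in the frame of clip_b between -0.045 and 0.044 m and angle between red_can_2's own z axis and vertical below 0.1 rad)) or ((x of red_can_1_mid in the frame of clip_b between -0.005 and 0.005 m and y of red_can_1_mid in the frame of clip_b between -0.005 and 0.005 m and z of red_can_1_mid in the frame of clip_b between -0.045 and 0.044 m and angle between red_can_1's own z axis and vertical below 0.1 rad) and (x of red_can_2_mid in the frame of clip_a between -0.005 and 0.005 m and y of red_can_2_mid in the frame of clip_a between -0.005 and 0.005 m and z of red_can_2_mid in the frame of clip_a between -0.045 and 0.044 m and angle between red_can_2's own z axis and vertical below 0.1 rad))) and linear speed of each of red_can_1, red_can_2 below 0.02 m/s); the robot touches nothing.
It fails at once if a red can is let down into an empty clip from above instead of pressed in from the front ((horizontal distance between red_can_1_mid and clip_a below 0.012 m and z of red_can_1_mid in the frame of clip_a between 0.05 and 0.09 m) or (horizontal distance between red_can_1_mid and clip_b below 0.012 m and z of red_can_1_mid in the frame of clip_b between 0.05 and 0.09 m) or (horizontal distance between red_can_2_mid and clip_a below 0.012 m and z of red_can_2_mid in the frame of clip_a between 0.05 and 0.09 m) or (horizontal distance between red_can_2_mid and clip_b below 0.012 m and z of red_can_2_mid in the frame of clip_b between 0.05 and 0.09 m)).
It fails at once if a can already on the rail, or the yellow can, is shifted by more than 25 mm or tipped (distance of any of blue_can, grey_can, yellow_can from where it was at the start of the episode above 0.025 m or angle between any of blue_can, grey_can, yellow_can's own z axis and vertical above 0.3 rad).
It fails at once if a tool on the bench is shifted by more than 30 mm (distance of any of hammer, screwdriver, grinder, clamp_pliers, sanding_block from where it was at the start of the episode above 0.03 m).
It also fails if it takes over 69 s, if anything falls off the work surface, if the arm or the gripper's body presses on something with over 40 N, if the wrist force passes 120 N, or if a joint passes its speed limit or range.

## Working session

There is one attempt and no reset: what is moved stays moved. The work goes in short steps, Python scripts to look and compute and a shell command to move; the robot and the scene stay as the last step left them, time stands still between calls to the robot, and variables do not carry over. Pictures are saved under pics/ and viewed, about 8 in all and at most 12, crops included, and the job is handed in when it is done.

```bash
mkdir -p pics; cat > h.py <<'E'
from cell import *
import numpy as np, cv2
from scipy.spatial.transform import Rotation as Rn
def save(p,n): cv2.imwrite(f'pics/{n}.png',p["color"][:,:,::-1])
def ray(p,uv):
    R=cv2.Rodrigues(np.array(p["rvec"],float))[0];t=np.array(p["tvec"],float).ravel()
    x=cv2.undistortPoints(np.array([[uv]],float),np.array(p["camera_matrix"],float),np.array(p["distortion"],float)).ravel()
    return -R.T@t, R.T@np.array([x[0],x[1],1.])
def atz(p,uv,z):
    c,d=ray(p,uv); return c+d*(z-c[2])/d[2]
def proj(p,X):
    return cv2.projectPoints(np.array(X,float).reshape(-1,3),np.array(p["rvec"],float),np.array(p["tvec"],float),np.array(p["camera_matrix"],float),np.array(p["distortion"],float))[0].reshape(-1,2)
E
python3 - <<'E'
from h import *
s=get_state();print(s["position"],s["eef_rot"],s["grip_width"],s["t"])
Z=dict(red_can_1=0,red_can_1_mid=57,yellow_can=0,rack=0,rail_bar=95,clip_a=95,clip_a_mouth=95,blue_can=38,grey_can=38)
for n in("top","side"):
    p=snapshot(n);save(p,n+"0");print(n,ray(p,(320,200))[0].round())
    for q,z in Z.items():
        for r in spot_point(p,q)[:4]:
            uv=np.array(r["centre"])*[640,400];print(q,round(r["conf"],2),uv.round(),atz(p,uv,z)[:2].round())
E
```

```text
[263.24777433 621.08206795 204.78475855] [-3.14036203e+00  1.09283047e-04  2.74072555e+00] 93.850738159116 0.0
top [ 357.   62. 1541.]
red_can_1 0.77 [278. 217.] [444. 177.]
red_can_1 0.52 [338. 211.] [466.  -9.]
red_can_1_mid 0.71 [350. 148.] [656. -37.]
red_can_1_mid 0.7 [337. 214.] [453.  -3.]
yellow_can 0.82 [399. 221.] [ 440. -199.]
rack 0.95 [351. 146.] [672. -44.]
rail_bar 0.87 [353. 127.] [709. -44.]
rail_bar 0.5 [482. 168.] [ 598. -428.]
clip_a 0.93 [337. 140.] [670.   3.]
clip_a 0.78 [400. 146.] [ 658. -183.]
clip_a_mouth 0.73 [334. 148.] [644.  12.]
clip_a_mouth 0.5 [337. 213.] [453.  -4.]
blue_can 0.74 [308. 137.] [688.  88.]
grey_can 0.61 [366. 149.] [656. -89.]
side [-262. -757. 1238.]
red_can_1 0.92 [289. 213.] [434. 169.]
red_can_1 0.78 [324. 235.] [458.  10.]
red_can_1_mid 0.77 [327. 225.] [462.   4.]
yellow_can 0.85 [364. 277.] [ 435. -203.]
rack 0.91 [379. 212.] [678. -40.]
rack 0.51 [362. 277.] [ 433. -200.]
rail_bar 0.61 [389. 189.] [713. -40.]
rail_bar 0.27 [287. 200.] [411. 147.]
clip_a 0.9 [371. 185.] [678.  13.]
clip_a 0.82 [405. 217.] [ 655. -164.]
clip_a_mouth 0.68 [364. 194.] [632.  -1.]
blue_can 0.66 [355. 184.] [686.  97.]
blue_can 0.37 [365. 279.] [ 415. -227.]
grey_can 0.72 [389. 218.] [ 655. -102.]
grey_can 0.28 [397. 224.] [ 656. -138.]
```

```bash
python3 -c "
import cv2,numpy as np
a=cv2.imread('pics/top0.png');b=cv2.imread('pics/side0.png');cv2.imwrite('pics/both0.png',cv2.resize(np.vstack([a,b]),(480,600)))"
```

```text
(no output)
```

View pics/top0.png

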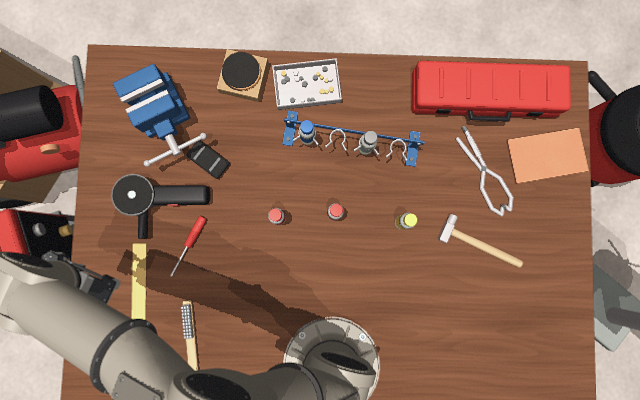

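View pics/side0.png

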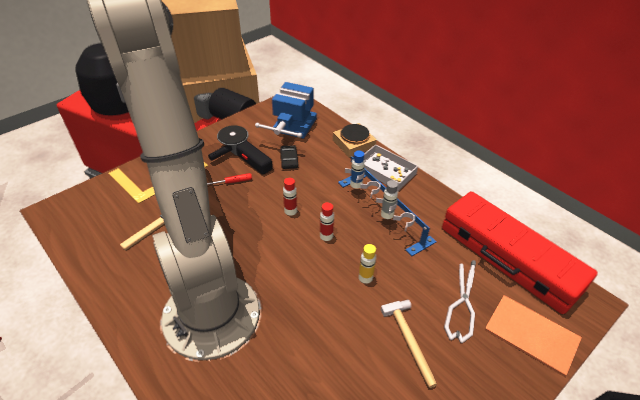

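The top view shows the red caps at about (277,216) and (337,211), the yellow can at (408,221), and the rail from (290,128) to (413,148), with empty clips at (337,138) and (398,150). I'll refine the rack and can poses with a joint fit and check the overlay.

```bash
cat > fit.py <<'E'
from h import *
from scipy.optimize import least_squares
P={n:snapshot(n) for n in("top","side")}
L={'rail_bar':[(28,0,95)],'rack':[(0,0,0)],'clip_a':[(0,45,95),(0,-135,95)],'clip_a_mouth':[(-30,45,95),(-30,-135,95)],'blue_can':[(0,135,38)],'grey_can':[(0,-45,38)]}
def W(v,X): return np.c_[Rn.from_euler('z',v[2]).apply(np.array(X,float).reshape(-1,3))]+[v[0],v[1],0]
v0=[672,-42,-.083]; obs=[]
for n,p in P.items():
    for q,Xs in L.items():
        for r in spot_point(p,q):
            uv=np.array(r["centre"])*[640,400]
            d=[np.linalg.norm(proj(p,W(v0,X))[0]-uv) for X in Xs]
            if min(d)<12 and r["conf"]>.4: obs.append((n,Xs[int(np.argmin(d))],uv))
f=lambda v:np.concatenate([proj(P[n],W(v,X))[0]-uv for n,X,uv in obs])
r=least_squares(f,v0,x_scale=[1,1,.01],loss='soft_l1');print('rack',r.x.round(3),len(obs),np.abs(r.fun).mean())
v=r.x
for k in('clip_a','clip_a_mouth'): print(k,W(v,L[k]).round(1).tolist())
# caps: red/blue/yellow blob
can={}
def cyl(x,y,b):
    a=np.linspace(0,6.28,24);return np.array([(x+18*np.cos(t),y+18*np.sin(t),b+z) for t in a for z in(117,147)])
def cen(p,x,y,b):
    m=cv2.moments(cv2.convexHull(proj(p,cyl(x,y,b)).astype(np.float32)));return np.array([m['m10'],m['m01']])/m['m00']
M={}
for n,p in P.items():
    h=cv2.cvtColor(p["color"],cv2.COLOR_RGB2HSV)
    hue=h[...,0].astype(int);M[n]={'red':((hue<8)|(hue>172))&(h[...,1]>120)&(h[...,2]>70),'yel':(hue>22)&(hue<35)&(h[...,1]>120),'blu':(hue>100)&(hue<125)&(h[...,1]>110)}
for name,c,x,y,b in[('rA','red',460,2,0),('rB','red',442,173,0),('yel','yel',437,-201,0),('blu','blu',*W(v,(0,135,0))[0][:2],38)]:
    ob=[]
    for n,p in P.items():
        g=cen(p,x,y,b);H=np.zeros((400,640),np.uint8);cv2.fillConvexPoly(H,cv2.convexHull(proj(p,cyl(x,y,b)).round().astype(int).astype(np.int32)),1)
        H=cv2.dilate(H,np.ones((5,5)));k,lab,st,ce=cv2.connectedComponentsWithStats((M[n][c]&(H>0)).astype(np.uint8))
        if k>1:
            i=1+np.argmax(st[1:,4]);ob.append((n,ce[i],st[i].tolist()))
    f=lambda w:np.concatenate([cen(P[n],w[0],w[1],b)-u for n,u,_ in ob])
    s=least_squares(f,[x,y]);can[name]=s.x;print(name,s.x.round(1),s.fun.round(1),[o[2] for o in ob],[atz(P[n],u,b+132)[:2].round(0).tolist() for n,u,_ in ob])
out=[]
for n,p in P.items():
    w=(240,100,200,150) if n=='top' else (260,130,200,150)
    im=cv2.resize(p["color"][w[1]:w[1]+w[3],w[0]:w[0]+w[2],::-1],None,fx=4,fy=4,interpolation=cv2.INTER_CUBIC)[:(300 if n=='x' else 600)]
    def dr(X,c):
        for u in proj(p,X): cv2.circle(im,tuple(((u-w[:2]+.5)*4).astype(int).tolist()),2,c,-1)
    for k in can: dr(cyl(*can[k],38 if k=='blu' else 0),(0,255,0))
    dr(W(v,L['clip_a']),(255,0,255));dr(W(v,L['clip_a_mouth']),(0,255,255))
    dr(W(v,[(28,210,107),(28,-210,107),(28,210,83),(28,-210,83)]),(0,255,0));dr(cyl(*W(v,(0,-45,0))[0][:2],38),(0,255,0))
    cv2.imwrite(f'pics/fit_{n}.png',im)
E
python3 fit.py
```

```text
rack [ 6.66805e+02 -4.10060e+01 -1.47000e-01] 14 1.1630266750279463
clip_a [[673.4, 3.5, 95.0], [647.0, -174.5, 95.0]]
clip_a_mouth [[643.7, 7.9, 95.0], [617.3, -170.1, 95.0]]
rA [460.   2.] [0.2 0.2 0.2 1. ] [[330, 204, 13, 13, 128], [321, 202, 13, 14, 145]] [[461.0, 2.0], [462.0, 6.0]]
rB [442.8 172.4] [0.6 0.7 0.5 0.9] [[269, 208, 13, 13, 102], [284, 177, 11, 14, 130]] [[445.0, 174.0], [444.0, 177.0]]
yel [ 433.9 -199.3] [ 0.5 -3.2 -3.5  2.3] [[405, 223, 4, 3, 4], [364, 244, 12, 10, 99]] [[425.0, -198.0], [448.0, -200.0]]
blu [688.5  94.6] [-0.3  0.   0.1  0. ] [[298, 120, 15, 14, 147], [351, 151, 13, 12, 110]] [[689.0, 94.0], [688.0, 95.0]]
```

View pics/fit_top.png

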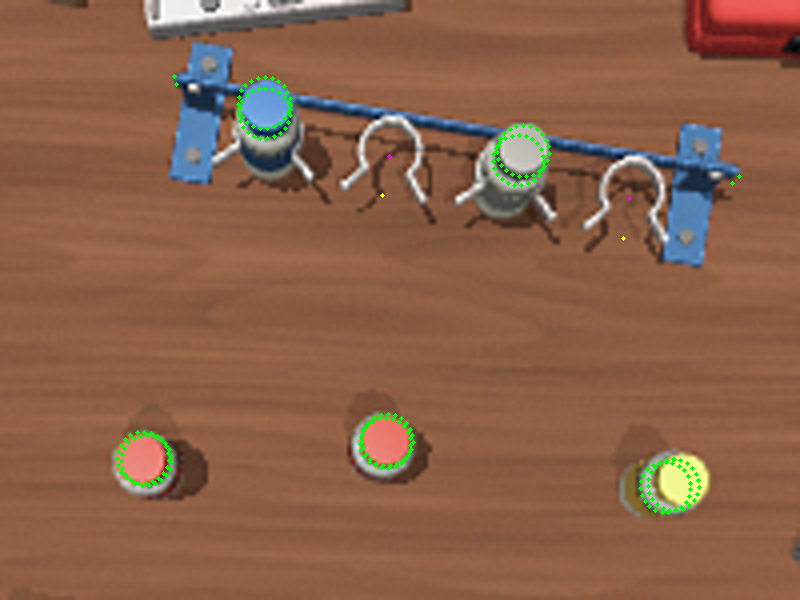

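View pics/fit_side.png

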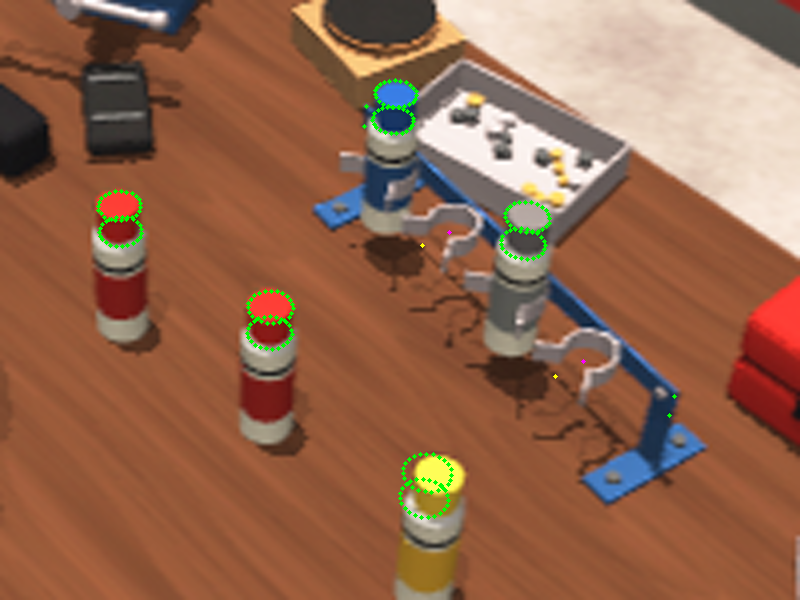

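The overlays match the cans and the rail to within about a pixel (roughly 3 mm), and the rack's yaw is about -0.147. The yellow can's overlay is off, but it's only a bystander. Red cans are at about (461,4) and (444,175). Next I'll work out the transfer rows.

```bash
cat > go.py <<'E'
# go.py x y z [yaw]: prints what is needed from the present pose, in tool axes and pendant units
from h import *
import sys
s=get_state();R=Rn.from_euler('xyz',s["eef_rot"]);t=np.array([float(a) for a in sys.argv[1:4]])
yaw=float(sys.argv[4]) if len(sys.argv)>4 else 1.424
dr=(R.inv()*Rn.from_euler('xyz',[np.pi,0,yaw])).as_rotvec(degrees=True)/5
print('pos',np.round(s["position"],1),'rot',np.round(s["eef_rot"],3),'t',round(s["t"],2),'w',round(s["grip_width"],1),'F',np.round(s["contact_force"],1))
print('units xyz',(R.inv().apply(t-s["position"])/40).round(2),'rot',dr.round(2))
if len(sys.argv)>5:
    n=int(sys.argv[5])
    for k in range(n):
        Rk=R*Rn.from_rotvec(dr*5*k/n,degrees=True);print((Rk.inv().apply((t-s["position"])/40)/n).round(2).tolist(),(dr/n).round(2).tolist())
E
python3 go.py 461 4 200 1.424 18
```

```text
pos [263.4 621.5 205.5] rot [-3.142 -0.     2.741] t 1.7 w 94.1 F [ 0.6 -0.4  0.5]
units xyz [-10.57 -12.29   0.14] rot [-0.    0.   15.09]
[-0.59, -0.68, 0.01] [-0.0, 0.0, 0.84]
[-0.64, -0.64, 0.01] [-0.0, 0.0, 0.84]
[-0.68, -0.59, 0.01] [-0.0, 0.0, 0.84]
[-0.72, -0.54, 0.01] [-0.0, 0.0, 0.84]
[-0.76, -0.48, 0.01] [-0.0, 0.0, 0.84]
[-0.79, -0.43, 0.01] [-0.0, 0.0, 0.84]
[-0.82, -0.37, 0.01] [-0.0, 0.0, 0.84]
[-0.85, -0.31, 0.01] [-0.0, 0.0, 0.84]
[-0.87, -0.24, 0.01] [-0.0, 0.0, 0.84]
[-0.88, -0.18, 0.01] [-0.0, 0.0, 0.84]
[-0.89, -0.12, 0.01] [-0.0, 0.0, 0.84]
[-0.9, -0.05, 0.01] [-0.0, 0.0, 0.84]
[-0.9, 0.02, 0.01] [-0.0, 0.0, 0.84]
[-0.9, 0.08, 0.01] [-0.0, 0.0, 0.84]
[-0.89, 0.15, 0.01] [-0.0, 0.0, 0.84]
[-0.88, 0.21, 0.01] [-0.0, 0.0, 0.84]
[-0.86, 0.27, 0.01] [-0.0, 0.0, 0.84]
[-0.84, 0.34, 0.01] [-0.0, 0.0, 0.84]
```

```bash
python3 -m pendant '[{"xyz":[-0.59,-0.68,0],"delta_rot":[0,0,0.84],"claw":-1},{"xyz":[-0.64,-0.64,0],"delta_rot":[0,0,0.84],"claw":-1},{"xyz":[-0.68,-0.59,0],"delta_rot":[0,0,0.84],"claw":-1},{"xyz":[-0.72,-0.54,0],"delta_rot":[0,0,0.84],"claw":-1},{"xyz":[-0.76,-0.48,0],"delta_rot":[0,0,0.84],"claw":-1},{"xyz":[-0.79,-0.43,0],"delta_rot":[0,0,0.84],"claw":-1},{"xyz":[-0.82,-0.37,0],"delta_rot":[0,0,0.84],"claw":-1},{"xyz":[-0.85,-0.31,0],"delta_rot":[0,0,0.84],"claw":-1},{"xyz":[-0.87,-0.24,0],"delta_rot":[0,0,0.84],"claw":-1},{"xyz":[-0.88,-0.18,0],"delta_rot":[0,0,0.84],"claw":-1},{"xyz":[-0.89,-0.12,0],"delta_rot":[0,0,0.84],"claw":-1},{"xyz":[-0.9,-0.05,0],"delta_rot":[0,0,0.84],"claw":-1}]' 40; python3 go.py 461 4 200 1.424 8
```

```text
t: 2.9
position: [391.2, 196.9, 204.6]
eef_rot: [3.14, -0.005, 1.834]
contact_force: [1.6, -1.0, -0.3]
grip_width: 94.0
pos [391.2 196.9 204.6] rot [ 3.14  -0.005  1.834] t 2.9 w 94.0 F [ 1.6 -1.  -0.3]
units xyz [-5.11  0.43  0.09] rot [ 0.   -0.06  4.69]
[-0.64, 0.05, 0.01] [0.0, -0.01, 0.59]
[-0.64, 0.09, 0.01] [0.0, -0.01, 0.59]
[-0.63, 0.12, 0.01] [0.0, -0.01, 0.59]
[-0.62, 0.15, 0.01] [0.0, -0.01, 0.59]
[-0.61, 0.18, 0.01] [0.0, -0.01, 0.59]
[-0.6, 0.21, 0.01] [0.0, -0.01, 0.59]
[-0.59, 0.24, 0.01] [0.0, -0.01, 0.59]
[-0.58, 0.27, 0.01] [0.0, -0.01, 0.59]
```

```bash
python3 -m pendant '[{"xyz":[-0.64,0.05,0],"delta_rot":[0,0,0.59],"claw":-1},{"xyz":[-0.64,0.09,0],"delta_rot":[0,0,0.59],"claw":-1},{"xyz":[-0.63,0.12,0],"delta_rot":[0,0,0.59],"claw":-1},{"xyz":[-0.62,0.15,0],"delta_rot":[0,0,0.59],"claw":-1},{"xyz":[-0.61,0.18,0],"delta_rot":[0,0,0.59],"claw":-1},{"xyz":[-0.6,0.21,0],"delta_rot":[0,0,0.59],"claw":-1},{"xyz":[-0.59,0.24,0],"delta_rot":[0,0,0.59],"claw":-1},{"xyz":[-0.58,0.27,0],"delta_rot":[0,0,0.59],"claw":-1},{"xyz":[0,0,0],"delta_rot":[0,0,0],"claw":-1}]'; python3 go.py 461 4 78 1.424
```

```text
t: 3.8
position: [461.3, -9.2, 205.7]
eef_rot: [3.138, -0.01, 1.395]
contact_force: [0.1, 0.9, -0.1]
grip_width: 94.0
pos [461.3  -9.2 205.7] rot [ 3.138 -0.01   1.395] t 3.8 w 94.0 F [ 0.1  0.9 -0.1]
units xyz [ 0.29 -0.08  3.19] rot [ 0.04 -0.11 -0.33]
```

```bash
python3 -m pendant '[{"xyz":[0.29,-0.08,0.1],"delta_rot":[0,-0.1,-0.33],"claw":-1},{"xyz":[0,0,0],"delta_rot":[0,0,0],"claw":-1},{"xyz":[0,0,0.5],"delta_rot":[0,0,0],"claw":-1},{"xyz":[0,0,0.5],"delta_rot":[0,0,0],"claw":-1},{"xyz":[0,0,0],"delta_rot":[0,0,0],"claw":-1}]'; python3 go.py 461 4 78 1.424; python3 - <<'E'
from h import *
p=snapshot("side");
for q in("red_can_1",):
    for r in spot_point(p,q)[:3]:
        uv=np.array(r["centre"])*[640,400];print(q,round(r["conf"],2),uv.round(),atz(p,uv,0)[:2].round())
t=snapshot("top")
for i in (p,t):
  u=proj(i,[[461,4,130]])[0].astype(int);print(u)
a=[cv2.resize(i["color"][y-60:y+60,x-60:x+60,::-1],(400,400),interpolation=cv2.INTER_CUBIC) for i,(x,y) in((p,proj(p,[[461,4,130]])[0].astype(int)),(t,proj(t,[[461,4,130]])[0].astype(int)))]
cv2.imwrite('pics/g1.png',np.hstack(a))
E
```

```text
t: 4.3
position: [460.1, 7.3, 160.9]
eef_rot: [3.137, -0.002, 1.433]
contact_force: [0.7, 0.3, 0.4]
grip_width: 93.9
pos [460.1   7.3 160.9] rot [ 3.137e+00 -2.000e-03  1.433e+00] t 4.3 w 93.9 F [0.7 0.3 0.4]
units xyz [-0.08  0.03  2.07] rot [ 0.05 -0.03  0.1 ]
red_can_1 0.98 [288. 214.] [426. 165.]
red_can_1 0.97 [328. 235.] [467.  -1.]
red_can_1 0.41 [363. 277.] [ 433. -201.]
[326 209]
[335 209]
```

View pics/g1.png

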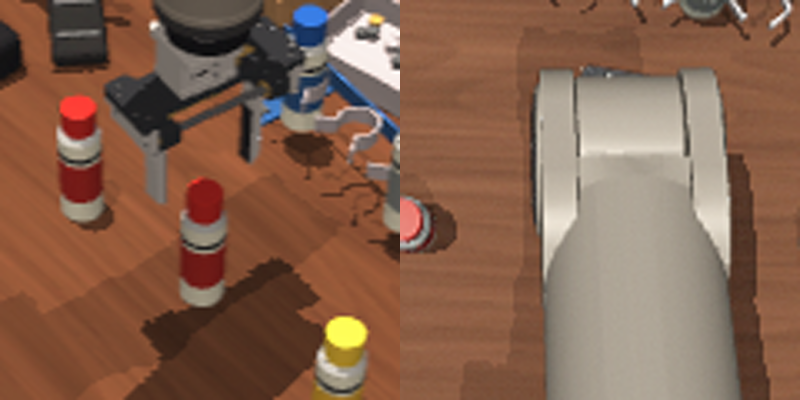

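The left half (side view) shows the open fingers on either side of the can along x, just above the cap. The top view is blocked by the arm. I'll descend and grip.

```bash
python3 -m pendant '[{"xyz":[-0.08,0.03,0.5],"delta_rot":[0.05,0,0.1],"claw":-1},{"xyz":[0,0,0.5],"delta_rot":[0,0,0],"claw":-1},{"xyz":[0,0,0.5],"delta_rot":[0,0,0],"claw":-1},{"xyz":[0,0,0.45],"delta_rot":[0,0,0],"claw":-1},{"xyz":[0,0,0],"delta_rot":[0,0,0],"claw":-1}]'; python3 go.py 461 4 78 1.424;
```

```text
t: 4.95
position: [466.8, 6.4, 88.2]
eef_rot: [3.131, -0.01, 1.426]
contact_force: [0.1, -0.3, 0.3]
grip_width: 94.3
pos [466.8   6.4  88.2] rot [ 3.131 -0.01   1.426] t 4.95 w 94.3 F [ 0.1 -0.3  0.3]
units xyz [-0.08 -0.14  0.25] rot [ 0.12 -0.11  0.02]
```

```bash
python3 -m pendant '[{"xyz":[-0.05,-0.14,0.25],"delta_rot":[0.1,-0.1,0],"claw":-1},{"xyz":[0,0,0],"delta_rot":[0,0,0],"claw":-1},{"xyz":[0,0,0],"delta_rot":[0,0,0],"claw":1},{"xyz":[0,0,0],"delta_rot":[0,0,0],"claw":1},{"xyz":[0,0,0],"delta_rot":[0,0,0],"claw":1},{"xyz":[0,0,0],"delta_rot":[0,0,0],"claw":1},{"xyz":[0,0,0],"delta_rot":[0,0,0],"claw":1},{"xyz":[0,0,0],"delta_rot":[0,0,0],"claw":1}]' 50; python3 go.py 461 4 120 1.424;
```

```text
t: 5.75
position: [463.1, 6.2, 81.7]
eef_rot: [3.136, -0.003, 1.427]
contact_force: [-0.9, 0.7, 0.3]
grip_width: 49.8
pos [463.1   6.2  81.7] rot [ 3.136e+00 -3.000e-03  1.427e+00] t 5.75 w 49.8 F [-0.9  0.7  0.3]
units xyz [-0.06 -0.04 -0.96] rot [ 0.07 -0.04  0.03]
```

```bash
python3 -m pendant '[{"xyz":[0,0,0],"delta_rot":[0,0,0],"claw":1},{"xyz":[0,0,0],"delta_rot":[0,0,0],"claw":1},{"xyz":[0,0,0],"delta_rot":[0,0,0],"claw":1}]' 50; python3 go.py 461 4 120 1.424;
```

```text
t: 6.05
position: [463.0, 6.1, 81.6]
eef_rot: [3.136, -0.003, 1.427]
contact_force: [0.0, -0.2, 0.6]
grip_width: 44.5
pos [463.    6.1  81.6] rot [ 3.136e+00 -3.000e-03  1.427e+00] t 6.05 w 44.5 F [ 0.  -0.2  0.6]
units xyz [-0.06 -0.04 -0.96] rot [ 0.06 -0.04  0.03]
```

```bash
python3 -m pendant '[{"xyz":[0,0,-0.3],"delta_rot":[0,0,0],"claw":1},{"xyz":[0,0,-0.4],"delta_rot":[0,0,0],"claw":1},{"xyz":[0,0,-0.2],"delta_rot":[0,0,0],"claw":1},{"xyz":[-0.05,0.7,0],"delta_rot":[0,0,0],"claw":1},{"xyz":[-0.05,0.7,0],"delta_rot":[0,0,0],"claw":1},{"xyz":[-0.05,0.7,0],"delta_rot":[0,0,0],"claw":1},{"xyz":[0,0.4,0],"delta_rot":[0,0,0],"claw":1},{"xyz":[0,0,0],"delta_rot":[0,0,0],"claw":1}]'; python3 go.py 615 13 118 1.424;
```

```text
t: 6.85
position: [564.0, -14.3, 123.5]
eef_rot: [3.135, -0.005, 1.428]
contact_force: [-0.2, -0.1, -1.4]
grip_width: 44.6
pos [564.  -14.3 123.5] rot [ 3.135 -0.005  1.428] t 6.85 w 44.6 F [-0.2 -0.1 -1.4]
units xyz [0.86 1.16 0.15] rot [ 0.07 -0.06  0.05]
```

```bash
python3 -m pendant '[{"xyz":[0.4,0.4,0.05],"delta_rot":[0,0,0],"claw":1},{"xyz":[0.4,0.4,0.05],"delta_rot":[0,0,0],"claw":1},{"xyz":[0.1,0.3,0.05],"delta_rot":[0.05,-0.05,0],"claw":1},{"xyz":[0,0,0],"delta_rot":[0,0,0],"claw":1}]'; python3 go.py 615 13 118 1.424; python3 - <<'E'
from h import *
p=snapshot("side");t=snapshot("top");a=[]
for i in (p,t):
    x,y=proj(i,[[650,4,100]])[0].astype(int)
    a.append(cv2.resize(i["color"][y-50:y+50,x-50:x+50,::-1],(400,400),interpolation=cv2.INTER_CUBIC))
cv2.imwrite('pics/g2.png',np.hstack(a))
E
```

```text
t: 7.25
position: [611.8, 16.0, 118.9]
eef_rot: [3.141, -0.001, 1.427]
contact_force: [-0.1, -1.2, -2.6]
grip_width: 44.5
pos [611.8  16.  118.9] rot [ 3.141e+00 -1.000e-03  1.427e+00] t 7.25 w 44.5 F [-0.1 -1.2 -2.6]
units xyz [-0.06  0.09  0.02] rot [ 0.01 -0.01  0.03]
```

View pics/g2.png

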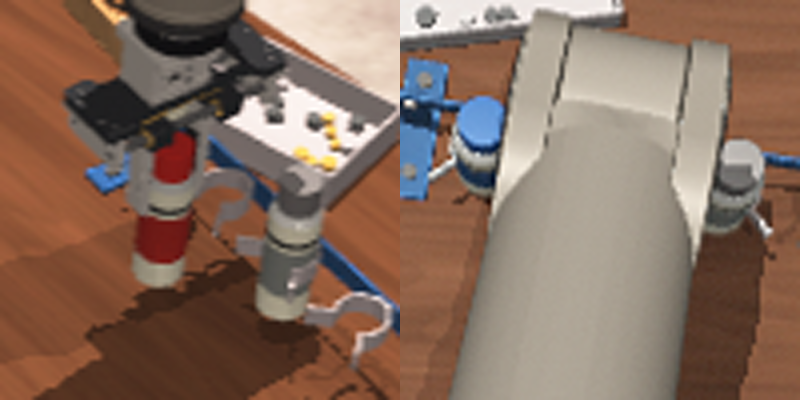

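The side view shows the can held upright just in front of clip_a, clear of the grey can; the top view is blocked by the arm. Now pressing.

```bash
python3 -m pendant '[{"xyz":[0,0.3,0],"delta_rot":[0,0,0],"claw":1},{"xyz":[0,0.3,0],"delta_rot":[0,0,0],"claw":1},{"xyz":[0,0,0],"delta_rot":[0,0,0],"claw":1}]' 60; python3 go.py 674.5 4.5 118 1.424;python3 -m pendant '[{"xyz":[0,0.2,0],"delta_rot":[0,0,0],"claw":1},{"xyz":[0,0.2,0],"delta_rot":[0,0,0],"claw":1}]'; python3 go.py 674.5 4.5 118 1.424
```

```text
t: 7.65
position: [634.6, 10.8, 120.0]
eef_rot: [3.141, -0.002, 1.425]
contact_force: [-0.1, -0.0, -1.3]
grip_width: 44.2
pos [634.6  10.8 120. ] rot [ 3.141e+00 -2.000e-03  1.425e+00] t 7.65 w 44.2 F [-0.1 -0.  -1.3]
units xyz [-0.01  1.01  0.05] rot [ 0.01 -0.02  0.01]
t: 7.85
position: [649.6, 8.2, 119.7]
eef_rot: [-3.139, -0.002, 1.424]
contact_force: [-9.7, 2.5, -1.7]
grip_width: 44.7
pos [649.6   8.2 119.7] rot [-3.139e+00 -2.000e-03  1.424e+00] t 7.85 w 44.7 F [-9.7  2.5 -1.7]
units xyz [-0.    0.63  0.04] rot [-0.03 -0.02  0.01]
```

```bash
python3 -m pendant '[{"xyz":[0,0.25,0],"delta_rot":[0,0,0],"claw":1},{"xyz":[0,0.25,0],"delta_rot":[0,0,0],"claw":1}]'; python3 go.py 674.5 4.5 118 1.424;python3 -m pendant '[{"xyz":[0,0.2,0],"delta_rot":[0,0,0],"claw":1},{"xyz":[0,0.15,0],"delta_rot":[0,0,0],"claw":1}]'; python3 go.py 674.5 4.5 118 1.424
```

```text
t: 8.05
position: [667.2, 5.8, 118.2]
eef_rot: [-3.132, -0.002, 1.424]
contact_force: [-5.2, 2.0, -1.2]
grip_width: 44.3
pos [667.2   5.8 118.2] rot [-3.132e+00 -2.000e-03  1.424e+00] t 8.05 w 44.3 F [-5.2  2.  -1.2]
units xyz [-0.    0.19  0.  ] rot [-0.12 -0.03  0.01]
t: 8.25
position: [676.8, 5.4, 116.4]
eef_rot: [-3.119, -0.004, 1.425]
contact_force: [-55.4, 14.6, 37.8]
grip_width: 44.7
pos [676.8   5.4 116.4] rot [-3.119 -0.004  1.425] t 8.25 w 44.7 F [-55.4  14.6  37.8]
units xyz [-0.03 -0.06 -0.04] rot [-0.26 -0.04  0.01]
```

It hit the clip's back: the force jumped from 5 N to 55 N at x≈676. I'll relax a little, level the tool and look before releasing.

```bash
python3 -m pendant '[{"xyz":[0,-0.06,0],"delta_rot":[-0.1,0,0],"claw":1},{"xyz":[0,0,0],"delta_rot":[0,0,0],"claw":1}]'; python3 go.py 674.5 4.5 118 1.424; python3 -m pendant '[{"xyz":[0,-0.02,0],"delta_rot":[-0.1,0,0],"claw":1},{"xyz":[0,0,0],"delta_rot":[0,0,0],"claw":1}]'
```

```text
t: 8.45
position: [675.8, 6.2, 116.5]
eef_rot: [-3.128, -0.004, 1.425]
contact_force: [-2.5, 1.2, -0.1]
grip_width: 44.3
pos [675.8   6.2 116.5] rot [-3.128 -0.004  1.425] t 8.45 w 44.3 F [-2.5  1.2 -0.1]
units xyz [-0.05 -0.03 -0.04] rot [-0.16 -0.05  0.01]
t: 8.65
position: [675.6, 6.2, 116.6]
eef_rot: [-3.138, -0.004, 1.425]
contact_force: [-1.7, 1.3, -0.8]
grip_width: 44.3
```

```bash
python3 -m pendant '[{"xyz":[0,0,0],"delta_rot":[0,0,0],"claw":-1},{"xyz":[0,0,0],"delta_rot":[0,0,0],"claw":-1},{"xyz":[0,0,0],"delta_rot":[0,0,0],"claw":-1},{"xyz":[0,0,0],"delta_rot":[0,0,0],"claw":-1},{"xyz":[0,0,0],"delta_rot":[0,0,0],"claw":-1},{"xyz":[0,0,0],"delta_rot":[0,0,0],"claw":-1}]'; python3 go.py 676 6 225 1.424
```

```text
t: 9.25
position: [676.3, 5.2, 117.2]
eef_rot: [-3.139, -0.004, 1.424]
contact_force: [-1.4, -0.3, 0.4]
grip_width: 89.2
pos [676.3   5.2 117.2] rot [-3.139 -0.004  1.424] t 9.25 w 89.2 F [-1.4 -0.3  0.4]
units xyz [ 0.03 -0.02 -2.69] rot [-0.03 -0.04  0.01]
```

```bash
python3 -m pendant '[{"xyz":[0,0,-0.3],"delta_rot":[0,0,0],"claw":-1},{"xyz":[0,0,-0.5],"delta_rot":[0,0,0],"claw":-1},{"xyz":[0,0,-0.6],"delta_rot":[0,0,0],"claw":-1},{"xyz":[0,0,-0.6],"delta_rot":[0,0,0],"claw":-1},{"xyz":[0,0,-0.5],"delta_rot":[0,0,0],"claw":-1},{"xyz":[0,0,0],"delta_rot":[0,0,0],"claw":-1}]'; python3 go.py 444.5 175.5 210 1.424
```

```text
t: 9.85
position: [676.5, 4.0, 224.9]
eef_rot: [-3.14, -0.003, 1.423]
contact_force: [-0.2, 0.1, 0.5]
grip_width: 94.0
pos [676.5   4.  224.9] rot [-3.140e+00 -3.000e-03  1.423e+00] t 9.85 w 94.0 F [-0.2  0.1  0.5]
units xyz [ 3.39 -6.37  0.4 ] rot [-0.02 -0.04 -0.01]
```

```bash
python3 -m pendant '[{"xyz":[0.2,-0.5,0],"delta_rot":[0,0,0],"claw":-1},{"xyz":[0.4,-0.7,0],"delta_rot":[0,0,0],"claw":-1},{"xyz":[0.4,-0.8,0],"delta_rot":[0,0,0],"claw":-1},{"xyz":[0.5,-0.9,0],"delta_rot":[0,0,0],"claw":-1},{"xyz":[0.5,-0.9,0.05],"delta_rot":[0,0,0],"claw":-1},{"xyz":[0.5,-0.9,0.1],"delta_rot":[0,0,0],"claw":-1},{"xyz":[0.4,-0.8,0.1],"delta_rot":[0,0,0],"claw":-1},{"xyz":[0.3,-0.5,0.1],"delta_rot":[0,0,0],"claw":-1},{"xyz":[0,0,0],"delta_rot":[0,0,0],"claw":-1}]'; python3 go.py 444.5 175.5 160 1.424; python3 - <<'E'
from h import *
p=snapshot("side");t=snapshot("top");a=[]
for i in (p,t):
    x,y=proj(i,[[676,4,110]])[0].astype(int)
    a.append(cv2.resize(i["color"][y-40:y+40,x-40:x+40,::-1],(400,400),interpolation=cv2.INTER_CUBIC))
    for q,z in(("red_can_1",0),("red_can_1_mid",95),("clip_a",95)):
        for r in spot_point(i,q)[:3]:
            uv=np.array(r["centre"])*[640,400];print(q,round(r["conf"],2),uv.round(),atz(i,uv,z)[:2].round())
cv2.imwrite('pics/g3.png',np.hstack(a))
E
```

```text
t: 10.75
position: [448.6, 169.5, 210.8]
eef_rot: [-3.141, -0.003, 1.423]
contact_force: [-0.3, 0.2, 0.3]
grip_width: 94.2
pos [448.6 169.5 210.8] rot [-3.141e+00 -3.000e-03  1.423e+00] t 10.75 w 94.2 F [-0.3  0.2  0.3]
units xyz [ 0.13 -0.12  1.27] rot [-0.01 -0.03 -0.02]
red_can_1 0.9 [289. 211.] [439. 175.]
red_can_1 0.85 [369. 201.] [693.  24.]
red_can_1 0.29 [224. 180.] [352. 462.]
red_can_1_mid 0.59 [290. 216.] [373.  87.]
clip_a 0.95 [371. 188.] [669.   4.]
clip_a 0.75 [404. 221.] [ 641. -176.]
red_can_1 0.86 [337. 147.] [668.  -2.]
red_can_1_mid 0.91 [337. 139.] [674.   2.]
clip_a 0.9 [395. 147.] [ 653. -170.]
clip_a 0.7 [337. 140.] [670.   4.]
```

View pics/g3.png

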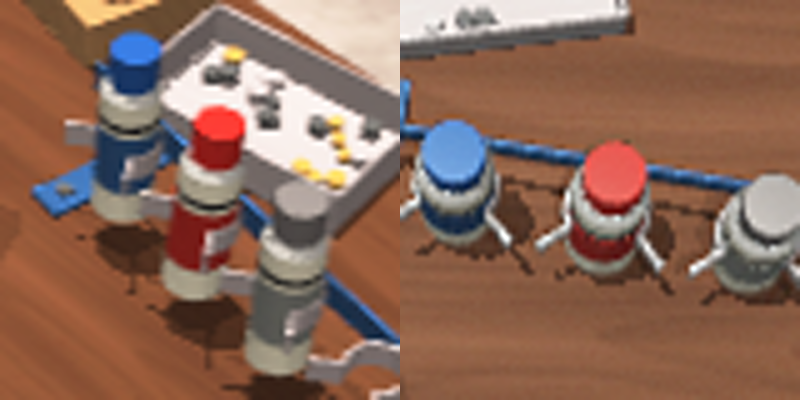

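In both views the first can sits in line with the blue and grey cans, upright and inside the jaws. Now the second can.

```bash
python3 -m pendant '[{"xyz":[0.13,-0.12,0.2],"delta_rot":[0,0,0],"claw":-1},{"xyz":[0,0,0.5],"delta_rot":[0,0,0],"claw":-1},{"xyz":[0,0,0.5],"delta_rot":[0,0,0],"claw":-1},{"xyz":[0,0,0],"delta_rot":[0,0,0],"claw":-1}]'; python3 go.py 444.5 175.5 80 1.424
```

```text
t: 11.55
position: [447.9, 173.2, 160.5]
eef_rot: [3.141, -0.002, 1.415]
contact_force: [-0.3, -1.4, 0.0]
grip_width: 94.1
pos [447.9 173.2 160.5] rot [ 3.141e+00 -2.000e-03  1.415e+00] t 11.55 w 94.1 F [-0.3 -1.4  0. ]
units xyz [ 0.04 -0.1   2.01] rot [ 0.01 -0.02 -0.1 ]
```

```bash
python3 -m pendant '[{"xyz":[0.04,-0.1,0.4],"delta_rot":[0,0,-0.1],"claw":-1},{"xyz":[0,0,0.5],"delta_rot":[0,0,0],"claw":-1},{"xyz":[0,0,0.5],"delta_rot":[0,0,0],"claw":-1},{"xyz":[0,0,0.4],"delta_rot":[0,0,0],"claw":-1},{"xyz":[0,0,0.05],"delta_rot":[0,0,0],"claw":-1},{"xyz":[0,0,0],"delta_rot":[0,0,0],"claw":-1}]'; python3 go.py 444.5 175.5 80 1.424
```

```text
t: 12.15
position: [445.3, 176.9, 86.4]
eef_rot: [3.14, -0.002, 1.423]
contact_force: [0.8, -0.6, 0.2]
grip_width: 93.8
pos [445.3 176.9  86.4] rot [ 3.140e+00 -2.000e-03  1.423e+00] t 12.15 w 93.8 F [ 0.8 -0.6  0.2]
units xyz [-0.04 -0.02  0.16] rot [ 0.02 -0.02 -0.01]
```

```bash
python3 -m pendant '[{"xyz":[-0.03,-0.02,0.16],"delta_rot":[0,0,0],"claw":-1},{"xyz":[0,0,0],"delta_rot":[0,0,0],"claw":1},{"xyz":[0,0,0],"delta_rot":[0,0,0],"claw":1},{"xyz":[0,0,0],"delta_rot":[0,0,0],"claw":1},{"xyz":[0,0,0],"delta_rot":[0,0,0],"claw":1},{"xyz":[0,0,0],"delta_rot":[0,0,0],"claw":1},{"xyz":[0,0,0],"delta_rot":[0,0,0],"claw":1},{"xyz":[0,0,0],"delta_rot":[0,0,0],"claw":1},{"xyz":[0,0,0],"delta_rot":[0,0,0],"claw":1},{"xyz":[0,0,0],"delta_rot":[0,0,0],"claw":1}]' 60; python3 go.py 540 30 130 1.424
```

```text
t: 13.15
position: [445.6, 176.8, 82.4]
eef_rot: [3.137, -0.005, 1.423]
contact_force: [0.6, 0.1, -0.6]
grip_width: 44.5
pos [445.6 176.8  82.4] rot [ 3.137 -0.005  1.423] t 13.15 w 44.5 F [ 0.6  0.1 -0.6]
units xyz [-3.28  2.88 -1.19] rot [ 0.05 -0.06 -0.01]
```

```bash
python3 -m pendant '[{"xyz":[0,0,-0.3],"delta_rot":[0,0,0],"claw":1},{"xyz":[0,0,-0.5],"delta_rot":[0,0,0],"claw":1},{"xyz":[0,0,-0.3],"delta_rot":[0,0,0],"claw":1},{"xyz":[-0.3,0.2,0],"delta_rot":[0,0,0],"claw":1},{"xyz":[-0.6,0.4,0],"delta_rot":[0,0,0],"claw":1},{"xyz":[-0.7,0.45,0],"delta_rot":[0,0,0],"claw":1},{"xyz":[-0.8,0.5,0],"delta_rot":[0,0,0],"claw":1},{"xyz":[-0.8,0.5,0],"delta_rot":[0,0,0],"claw":1},{"xyz":[-0.8,0.5,0],"delta_rot":[0,0,0],"claw":1},{"xyz":[-0.8,0.5,0],"delta_rot":[0,0,0],"claw":1}]'; python3 go.py 590 -163 120 1.424
```

```text
t: 14.15
position: [541.2, -32.2, 133.8]
eef_rot: [3.134, -0.01, 1.434]
contact_force: [1.4, 0.1, -1.7]
grip_width: 44.6
pos [541.2 -32.2 133.8] rot [ 3.134 -0.01   1.434] t 14.15 w 44.6 F [ 1.4  0.1 -1.7]
units xyz [-3.08  1.65  0.33] rot [ 0.08 -0.12  0.12]
```

```bash
python3 -m pendant '[{"xyz":[-0.7,0.35,0.05],"delta_rot":[0,0,0.1],"claw":1},{"xyz":[-0.7,0.35,0.05],"delta_rot":[0,0,0],"claw":1},{"xyz":[-0.6,0.35,0.05],"delta_rot":[0,0,0],"claw":1},{"xyz":[-0.5,0.25,0.05],"delta_rot":[0,-0.05,0],"claw":1},{"xyz":[-0.2,0.1,0.05],"delta_rot":[0,-0.05,0],"claw":1},{"xyz":[0,0,0],"delta_rot":[0,0,0],"claw":1}]'; python3 go.py 590 -163 120 1.424
```

```text
t: 14.75
position: [583.7, -157.0, 126.6]
eef_rot: [3.131, -0.0, 1.42]
contact_force: [-0.7, 0.4, -1.1]
grip_width: 44.2
pos [ 583.7 -157.   126.6] rot [ 3.131 -0.     1.42 ] t 14.75 w 44.2 F [-0.7  0.4 -1.1]
units xyz [-0.13  0.18  0.17] rot [ 0.12 -0.   -0.05]
```

```bash
python3 -m pendant '[{"xyz":[-0.13,0.16,0.17],"delta_rot":[0.12,0,-0.05],"claw":1},{"xyz":[0,0,0],"delta_rot":[0,0,0],"claw":1}]'; python3 go.py 649.5 -172 119 1.424; python3 - <<'E'
from h import *
p=snapshot("side")
x,y=proj(p,[[620,-165,100]])[0].astype(int)
cv2.imwrite('pics/g4.png',cv2.resize(p["color"][y-50:y+50,x-50:x+50,::-1],(500,500),interpolation=cv2.INTER_CUBIC))
E
```

```text
t: 14.95
position: [589.7, -161.2, 119.9]
eef_rot: [-3.141, -0.001, 1.427]
contact_force: [-1.1, 0.1, -1.6]
grip_width: 44.2
pos [ 589.7 -161.2  119.9] rot [-3.141e+00 -1.000e-03  1.427e+00] t 14.95 w 44.2 F [-1.1  0.1 -1.6]
units xyz [-0.05  1.52  0.02] rot [-0.01 -0.02  0.03]
```

View pics/g4.png

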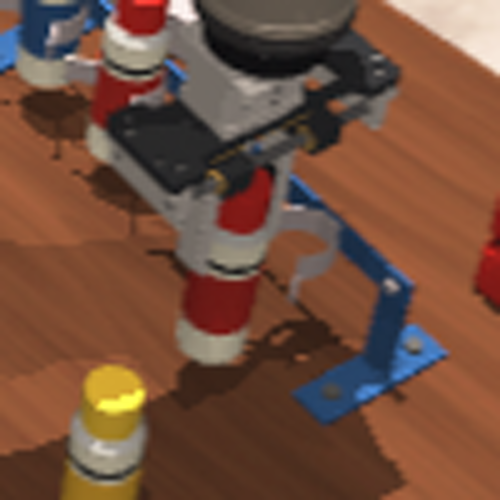

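The second can is held upright in front of clip_b, clear of the yellow can. I'll press it in the same way.

```bash
python3 -m pendant '[{"xyz":[-0.04,0.3,0],"delta_rot":[0,0,0],"claw":1},{"xyz":[0,0.25,0],"delta_rot":[0,0,0],"claw":1},{"xyz":[0,0,0],"delta_rot":[0,0,0],"claw":1}]' 60; python3 go.py 649.5 -172 119 1.424;python3 -m pendant '[{"xyz":[0,0.2,0],"delta_rot":[0,0,0],"claw":1},{"xyz":[0,0.15,0],"delta_rot":[0,0,0],"claw":1}]'; python3 go.py 649.5 -172 119 1.424
```

```text
t: 15.3
position: [613.3, -163.6, 120.3]
eef_rot: [-3.141, -0.003, 1.429]
contact_force: [-0.3, -0.2, -1.2]
grip_width: 44.8
pos [ 613.3 -163.6  120.3] rot [-3.141e+00 -3.000e-03  1.429e+00] t 15.3 w 44.8 F [-0.3 -0.2 -1.2]
units xyz [-0.08  0.93  0.03] rot [-0.01 -0.03  0.06]
t: 15.5
position: [626.2, -165.4, 119.8]
eef_rot: [-3.138, -0.003, 1.429]
contact_force: [-9.8, 0.9, -1.0]
grip_width: 44.6
pos [ 626.2 -165.4  119.8] rot [-3.138e+00 -3.000e-03  1.429e+00] t 15.5 w 44.6 F [-9.8  0.9 -1. ]
units xyz [-0.08  0.6   0.02] rot [-0.05 -0.03  0.06]
```

```bash
python3 -m pendant '[{"xyz":[-0.04,0.25,0],"delta_rot":[0,0,0.03],"claw":1},{"xyz":[-0.03,0.25,0],"delta_rot":[0,0,0.03],"claw":1}]'; python3 go.py 649.5 -172 119 1.424;python3 -m pendant '[{"xyz":[0,0.2,0],"delta_rot":[0,0,0],"claw":1},{"xyz":[0,0.12,0],"delta_rot":[0,0,0],"claw":1}]'; python3 go.py 649.5 -172 119 1.424
```

```text
t: 15.7
position: [643.1, -170.6, 118.3]
eef_rot: [-3.13, -0.004, 1.424]
contact_force: [-4.9, 0.9, -1.2]
grip_width: 44.4
pos [ 643.1 -170.6  118.3] rot [-3.13  -0.004  1.424] t 15.7 w 44.4 F [-4.9  0.9 -1.2]
units xyz [-0.01  0.16 -0.02] rot [-0.13 -0.04 -0.  ]
t: 15.9
position: [652.8, -172.2, 117.3]
eef_rot: [-3.121, -0.005, 1.423]
contact_force: [-43.7, 9.9, 31.4]
grip_width: 44.6
pos [ 652.8 -172.2  117.3] rot [-3.121 -0.005  1.423] t 15.9 w 44.6 F [-43.7   9.9  31.4]
units xyz [-0.01 -0.08 -0.04] rot [-0.24 -0.05 -0.01]
```

Home again: 44 N against the back at x≈652. I'll relax, level and release.

```bash
python3 -m pendant '[{"xyz":[0,-0.06,0],"delta_rot":[-0.1,0,0],"claw":1},{"xyz":[0,0,0],"delta_rot":[0,0,0],"claw":1},{"xyz":[0,-0.02,0],"delta_rot":[-0.1,0,0],"claw":1},{"xyz":[0,0,0],"delta_rot":[0,0,0],"claw":1}]';  python3 -m pendant '[{"xyz":[0,0,0],"delta_rot":[0,0,0],"claw":-1},{"xyz":[0,0,0],"delta_rot":[0,0,0],"claw":-1},{"xyz":[0,0,0],"delta_rot":[0,0,0],"claw":-1},{"xyz":[0,0,0],"delta_rot":[0,0,0],"claw":-1},{"xyz":[0,0,0],"delta_rot":[0,0,0],"claw":-1},{"xyz":[0,0,0],"delta_rot":[0,0,0],"claw":-1},{"xyz":[0,0,0],"delta_rot":[0,0,0],"claw":-1}]'
```

```text
t: 16.3
position: [651.7, -171.9, 117.7]
eef_rot: [-3.141, -0.005, 1.423]
contact_force: [-1.5, -0.4, -1.6]
grip_width: 44.6
t: 17.0
position: [652.5, -171.8, 118.4]
eef_rot: [3.14, -0.005, 1.423]
contact_force: [-0.5, -0.4, -0.5]
grip_width: 93.3
```

Lift clear, then back off diagonally so that both views are free.

```bash
python3 -m pendant '[{"xyz":[0,0,-0.3],"delta_rot":[0,0,0],"claw":-1},{"xyz":[0,0,-0.5],"delta_rot":[0,0,0],"claw":-1},{"xyz":[0,0,-0.7],"delta_rot":[0,0,0],"claw":-1},{"xyz":[0,0,-0.7],"delta_rot":[0,0,0],"claw":-1},{"xyz":[0,0,-0.6],"delta_rot":[0,0,0],"claw":-1},{"xyz":[0.5,-0.6,0],"delta_rot":[0,0,0],"claw":-1},{"xyz":[0.7,-0.7,0],"delta_rot":[0,0,0],"claw":-1},{"xyz":[0.8,-0.7,0],"delta_rot":[0,0,0],"claw":-1},{"xyz":[0.8,-0.7,0],"delta_rot":[0,0,0],"claw":-1},{"xyz":[0.8,-0.7,0],"delta_rot":[0,0,0],"claw":-1},{"xyz":[0.8,-0.6,0],"delta_rot":[0,0,0],"claw":-1},{"xyz":[0.8,-0.2,0],"delta_rot":[0,0,0],"claw":-1},{"xyz":[0.8,0,0],"delta_rot":[0,0,0],"claw":-1},{"xyz":[0.8,0,0],"delta_rot":[0,0,0],"claw":-1},{"xyz":[0.4,0,0],"delta_rot":[0,0,0],"claw":-1},{"xyz":[0,0,0],"delta_rot":[0,0,0],"claw":-1}]'; python3 - <<'E'
from h import *
a=[]
for n in("side","top"):
    i=snapshot(n);x,y=proj(i,[[640,-90,90]])[0].astype(int)
    a.append(cv2.resize(i["color"][y-65:y+65,x-65:x+65,::-1],(400,400),interpolation=cv2.INTER_CUBIC))
    for q in("red_can_1_mid",):
        for r in spot_point(i,q)[:3]:
            uv=np.array(r["centre"])*[640,400];print(n,q,round(r["conf"],2),uv.round(),atz(i,uv,95)[:2].round())
    print('expect',proj(i,[[676,5,95],[651.5,-172,95]]).round())
cv2.imwrite('pics/g5.png',np.hstack(a))
E
```

```text
t: 18.6
position: [524.6, 144.4, 248.5]
eef_rot: [3.132, -0.009, 1.418]
contact_force: [-0.2, -0.6, -0.3]
grip_width: 93.9
side red_can_1_mid 0.71 [406. 217.] [ 657. -169.]
side red_can_1_mid 0.61 [374. 189.] [671.  -7.]
expect [[372. 187.]
 [406. 219.]]
top red_can_1_mid 0.68 [337. 140.] [670.   2.]
expect [[336. 138.]
 [396. 148.]]
```

View pics/g5.png

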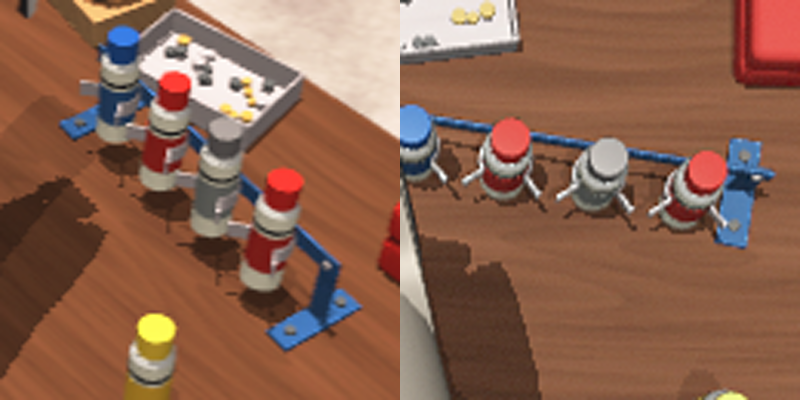

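Both views show all four cans in line, upright and in their clips, with the yellow can still standing and the arm clear.

```bash
python3 -c "
from cell import *
print(hand_in())"
```

```text
the job is handed in; nothing more can be done
None
```

Both red cans are on the blue rail, one in each of the two clips that were empty, and the job is handed in. Robot time was about 19 s of the 69 s allowed. I gripped each can by its upper body, lifted it about 37 mm and pressed it in from the front. The arm then backed off to the left, clear of everything.

- **Pressing in:** each can met the lips at about 10 N, and the push eased to about 5 N as it went in. It then stopped hard against the clip's back at about 69 N (first can) and 55 N (second can) total wrist force. That is well under the 120 N limit, but more than the push needed.
- **Final pictures:** the side and top views show both red cans upright, cap up and in line with the blue and grey cans. The yellow can is still standing. The tools were not in the final crops, so I did not recheck them, but the arm never went near them.
- **Position checks:** the network's mid points agree with the last gripper positions within about 2 pixels, or roughly 5 to 13 mm. That is too coarse to confirm the 5 mm tolerance. For that I rely on the hard stop and on the cans lining up with their neighbours.
- **Checks that missed or disagreed:**
  - The last top-view query did not report the second can's mid point.
  - My first fit of the yellow can was off, because its colour mask was poor. I used that fit only to keep clear of the can.

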